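# Clip the wooden spoon into the clamp on the pan rim

### The job

Take the wooden spoon off the bamboo rest and fasten it in the clamp on the pan's rim: press the narrow neck near its tail down past the sprung jaw until it is fully home in the fork, with the spoon lying level on the saddle, its head over the pan, and the jaw sprung shut. The fork may sit a little to either side of the middle of its arm, so feel for the place where the neck drops in, and never force the thick handle against it. Leave the bowls, the steamer lid and the tub where they are, and let go.

Things in the scene. Friction and masses are not known exactly. Their poses are not given: they have to be found in the camera images.
- spoon: Round-headed olive-wood spoon, 200 mm long, about 85 g. Origin: on its axis at the middle of the neck; x runs from tail to head, z up as it lies. Tail knob 22 mm diameter, x -34 to -11 mm; neck 12 mm diameter, x -11 to +11; handle 22 mm diameter, x +11 to +124; flat head 48 mm diameter, 10 mm thick, centred at x +142. Centre of mass near x +71.
- spoon_head (a point): Centre of the spoon's head, 142 mm from the neck's middle along the spoon's x axis.
- spoon_rest: Fixed bamboo slab 150 x 80 x 10 mm with two notched cross-bars (8 mm thick, ears 36 mm high) at x -44 and +44 mm, in which the handle lies along x, its axis 38 mm above the counter. Origin: on the counter, under the handle. At the start the neck's middle is at x -61 mm, the head towards +x; between the bars the handle is free to grasp.
- pan: Fixed steel saucepan, 180 mm diameter, rim 85 mm above the counter, with a steel clamp on its rim. Origin: centre of the underside; x runs level from the clamp across the pan to the pan's handle. The clamp's arm is a bar 14 mm wide, top 98 mm above the counter, from x -201 to -56 mm at y 0; it carries the saddle (inside the rim) and the fork (outside).
- saddle (a point): Floor of the clamp's saddle, on which the handle comes to lie: pan x -67, y 0, 117 mm above the counter, axes as the pan's. The saddle is 10 mm thick in x, its two ears 30 mm apart, 12 mm high.
- fork_mid (a point): Pan x -160, y 0, 128 mm above the counter, axes as the pan's: where the neck's middle lies when home if the fork stood in the middle of its range. In truth the fork is fixed hard, unmeasured, anywhere up to 18 mm to either side along the pan's x. Fork: 16 mm thick in x; two prongs, 16 mm apart, 28 mm over the outsides; tips 24 mm above this point, slot floor 6 mm below.
- jaw (a joint): Sprung jaw, a lever on the fork's +y side with a 10 mm roller over the slot; 0 rad shut, about 0.2 rad pushed aside, springs back. Handle and tail knob do not fit the fork: they stop hard, axis 27 to 34 mm above seated height. The neck drops freely to about 18 mm above it, meets the roller, and needs about 5 to 12 N at the neck to pass.
- bowl_a: Small blue ceramic bowl, 100 mm across, 50 mm high; origin under its centre. Leave alone.
- bowl_b: A second bowl, same as the first. Leave alone.
- steamer_lid: Aluminium steamer lid, 190 mm across, 62 mm high with its knob; origin under its centre. Leave alone.
- tub: White plastic tub with a grey lid, 88 x 128 x 74 mm; origin under its centre. Leave alone.
Things that resemble listed ones, but are neither listed nor needed, are in the scene too. What is shaped like the spoon but blue or yellow is not meant.

How it is judged:
On the way:
1. the spoon is lifted clear of its rest (height (world z) of spoon above 0.1 m), for 0.1 s.
At the end, for the whole second after the job is handed in: Neck home in the fork under the shut jaw (below 0.09 rad): its middle from 5 mm below to 4 mm above seated height, within 23 mm along and 7 mm across of fork_mid; spoon within 0.12 rad of the pan's x axis, its head over the pan, at rest (x of spoon in the frame of fork_mid between -0.023 and 0.023 m and y of spoon in the frame of fork_mid between -0.007 and 0.007 m and z of spoon in the frame of fork_mid between -0.005 and 0.004 m and x of spoon_head in the frame of pan above -0.06 m and angle between the x axis of spoon and the x axis of pan, either way round below 0.12 rad and value of joint jaw below 0.09 rad and linear speed of spoon below 0.02 m/s); the robot touches nothing.
It fails at once if a bowl, the steamer lid or the tub is moved by more than 25 mm (distance of any of bowl_a, bowl_b, steamer_lid, tub from where it was at the start of the episode above 0.025 m).
It fails at once if the spoon is forced against the pan or its clamp with more than 60 N (contact force between spoon and pan above 60 N).
It also fails if it takes over 51 s, if anything falls off the work surface, if the arm or the gripper's body presses on something with over 40 N, if the wrist force passes 120 N, or if a joint passes its speed limit or range.

### The arm

A 6-joint arm with a two-finger parallel gripper is mounted at the origin on the work surface. World frame = base frame: x ahead of the robot, y to its left, z up, the work surface at z = 0. Lengths are in m, angles in rad, forces in N, time in s.
With the tool pointing down it reaches from about 0.3 to 0.775 m from the base axis. Payload 14.6 kg.
Tool frame: the origin (TCP) lies midway between the tips of the shut fingers; the grasp point (between the pads) lies 19 mm behind it (ctrl.hold_point_z is the distance from the TCP to the grasp point, in m); z points along the fingers, x is the direction in which the jaws open and shut, and the axes are right-handed (so a half turn about z gives the same grasp; the last joint's range is limited). The gripper opens to 94 mm and grips with 3 to 60 N. Pads are 16 mm wide; open, the fingers measure 119 mm over their backs; the gripper's body (75 mm by 177 mm) begins 78 mm behind the grasp point.
Start: joints at [-1.363, 0.3, 1.521, -0, 1.321, -0.067], TCP at [0.149, -0.529, 0.205] pointing down, gripper open.
Joint ranges: [-3.03, 3.03], [-0.79, 2.21], [0.23, 2.52], [-1.04, 4.18], [0, 3.07], [-2.55, 2.55]. Speed limits (rad/s): [2.22, 2.22, 2.57, 3.14, 3.14, 3.14].

### API

Orientations are given as [roll, pitch, yaw] about the fixed x, y, z axes, in that order (R = Rz(yaw) Ry(pitch) Rx(roll)).
In Python, from station import ctrl, viewer, ticket, nets gives the robot as it stands.
- The arm moves only by the tool carry_out, never from a script. Its argument "commands" is one flat list of numbers, 7 for each row, row after row: the closure, from -1 (fully open) to 1 (shut), so that 0 is half open, then the shift along the world's x, y, z in cm, then the turn, a rotation vector about the world's x, y, z in rad. In form: [gripper, tx, ty, tz, ax, ay, az, gripper, tx, ty, tz, ax, ay, az, ...]. A call has 1 to 12 rows; each row is the pose to reach, as a shift and turn from the pose measured when the call began; what a row does not reach only later rows make up. A row lasts 1/12 s, in which the tool goes at most 41.7 mm and 7.16 degrees, less where a joint would pass 70% of its speed; a pose out of reach is approached as far as the arm can. A call with a gripper value outside its range is refused whole. The fingers move at their own pace and stop on an object; "force" is the grip in N (left out, the last holds). Time passes only in rows, so rows that repeat a pose let the fingers close. It gives the time, the measured TCP pose, the force and the opening at its end, in the units of the state.
- ctrl.get_obs(): the state, without advancing time (a new reading comes with each control period).
- viewer.camera(name): name is "scene" or "top" or "wrist"; returns (picture, depth): 420x560x3 uint8, blue, green, red; 420x560 float32, m along the optical axis (not along the pixel's ray), 0 where there is no reading.
- viewer.camera_info(name): a dict with "fx", "fy", "cx", "cy" (pixels), "R" (3x3) and "t" (3): a world point X has camera coordinates R X + t. Camera axes: x right, y down, z forward; pixel columns grow to the right and rows downward; lengths in m; the calibration is good to about 2 mm. A picture is of the moment at which its call begins: read the wrist's pose just before it. camera_info takes no time and is no camera call; for the wrist camera it gives the pose at the moment of the call.
- ticket.hand_in(): hands the job in, once; it reports no verdict.
Trained networks look in the newest picture that a camera, given by its name, has taken for a name from the list of things; names that differ only in an ending like _2 or _b are one class to them, and where a whole thing is asked for, a point or a joint stands for the part that bears it (a point fixed in the world has none). Each returns a list of dicts, best first, with "confidence" (0 to 1); they miss things now and then, are a little off and sometimes report something else, mostly with a low value. They report only what shows in the picture. A call takes as long as a camera call. They do not tell look-alikes from the thing itself.
- nets.silhouettes(camera, thing): "region" (420x560 bool, what is visible of it) and "extent" ([left, top, right, bottom] in pixels, round what is visible of it).
The state is a dict: "time_s": time; "qpos": joint angles; "joint_vel": joint speeds; "tau": joint torques, N m; "ee_pos": TCP position; "eef_rot": TCP orientation; "force": force on the tool from outside, world axes, zero at the start; "moment": the same for the moment, N m; "grip_width": finger opening in m.
Only numpy, scipy, OpenCV 4.12 (cv2) and the standard library are available. Lean on these libraries where they do the work, as an engineer would, in place of code of your own. Each camera call takes 0.05 s, during which the arm holds its last target. There are 200 camera calls.

## Working session

There is one attempt and no reset: what is moved stays moved. The work goes in short steps, Python scripts to look and compute and a tool call to move; the robot and the scene stay as the last step left them, time stands still between calls to the robot, and variables do not carry over. Pictures are saved under pics/ and viewed, about 8 in all and at most 12, crops included, and the job is handed in when it is done.

Besides the shell and the picture viewer there is one more tool, called as name(argument=value, ...), one argument or row to a line, values as JSON. carry_out: Moves the arm, as the interface text tells. Its arguments: {"type":"object","properties":{"commands":{"type":"array","items":{"type":"number"}},"force":{"type":"number"}},"required":["commands"]}

```bash
mkdir -p pics; cat > h.py <<'E'
import numpy as np,cv2
from station import ctrl,viewer,ticket,nets
def cloud(cam):
    i=viewer.camera_info(cam); p,d=viewer.camera(cam)
    v,u=np.mgrid[:420,:560]
    X=np.stack([(u-i['cx'])/i['fx']*d,(v-i['cy'])/i['fy']*d,d],-1)
    return p,d,(X-i['t'])@i['R']   # R^T (X-t)
E
python3 - <<'E'
from h import *
o=ctrl.get_obs();print({k:np.round(v,3) for k,v in o.items()},ctrl.hold_point_z)
for c in ['top','scene']:
    p,d,W=cloud(c); cv2.imwrite(f'pics/{c}0.png',p); np.savez(f'{c}0.npz',p=p,d=d,W=W)
    i=viewer.camera_info(c);print(c,i['fx'],np.round(-i['R'].T@i['t'],3))
    for n in ['spoon','spoon_rest','pan','saddle','jaw']:
        for r in nets.silhouettes(c,n):
            m=r['region']&(d>0); q=W[m]
            print(c,n,round(r['confidence'],2),r['extent'],m.sum(),np.round(np.median(q,0),3) if len(q) else '')
E
```

```text
{'time_s': np.float64(0.0), 'qpos': array([-1.363,  0.3  ,  1.522,  0.   ,  1.321, -0.067]), 'joint_vel': array([-0.001, -0.001, -0.001,  0.   , -0.001, -0.002]), 'tau': array([ 1.0000e-03, -5.3180e+01, -3.5274e+01,  7.1000e-02,  2.4000e-02,
       -0.0000e+00]), 'ee_pos': array([ 0.149, -0.529,  0.205]), 'eef_rot': array([-3.142e+00,  1.000e-03, -1.296e+00]), 'force': array([1.367, 0.862, 1.135]), 'moment': array([ 0.063,  0.002, -0.016]), 'grip_width': np.float64(0.094)} 0.0188
top 536.9763048999322 [ 0.338 -0.132  1.767]
top spoon 0.82 [356.1, 136.0, 411.6, 162.7] 423 [ 0.723 -0.443  0.019]
top spoon 0.76 [281.4, 187.0, 345.2, 208.4] 500 [ 0.533 -0.211  0.045]
top spoon 0.76 [295.5, 270.2, 340.7, 325.2] 530 [ 0.241 -0.259  0.018]
top spoon 0.74 [351.1, 213.8, 400.6, 253.3] 489 [ 0.419 -0.459  0.018]
top spoon_rest 0.86 [286.3, 187.7, 335.0, 217.3] 696 [ 0.522 -0.228  0.011]
top pan 0.93 [102.6, 149.0, 226.3, 210.2] 3015 [0.592 0.255 0.01 ]
top saddle 0.93 [98.9, 151.6, 226.3, 208.6] 3191 [0.593 0.255 0.01 ]
top saddle 0.46 [213.1, 94.9, 266.9, 151.9] 2520 [0.783 0.007 0.024]
scene 454.852715536785 [ 1.357 -0.688  0.886]
scene spoon 0.88 [167.9, 315.0, 254.7, 339.4] 899 [ 0.726 -0.457  0.016]
scene spoon 0.73 [199.2, 175.3, 217.5, 216.9] 339 [ 0.269 -0.279  0.016]
scene spoon 0.71 [141.5, 247.3, 209.6, 263.3] 497 [ 0.426 -0.469  0.016]
scene spoon 0.58 [223.5, 228.3, 291.2, 253.2] 538 [ 0.539 -0.227  0.043]
scene spoon_rest 0.75 [234.3, 241.2, 288.8, 266.7] 710 [ 0.554 -0.235  0.009]
scene pan 0.96 [349.3, 171.1, 456.4, 224.3] 3101 [0.587 0.234 0.054]
scene saddle 0.98 [347.2, 168.5, 455.2, 223.7] 3169 [0.587 0.234 0.053]
scene jaw 0.61 [266.4, 262.7, 330.8, 319.7] 2301 [ 0.759 -0.253  0.072]
scene jaw 0.6 [223.3, 229.6, 293.6, 251.4] 559 [ 0.539 -0.225  0.042]
```

View pics/top0.png

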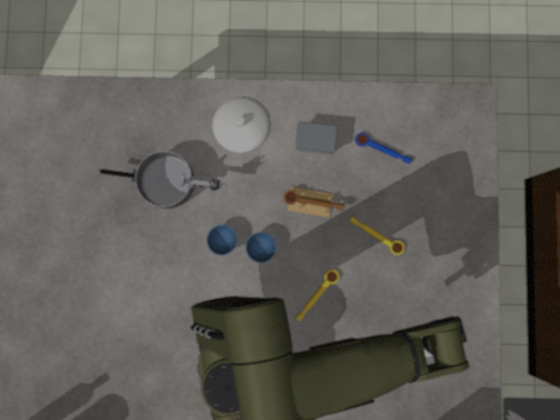

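View pics/scene0.png

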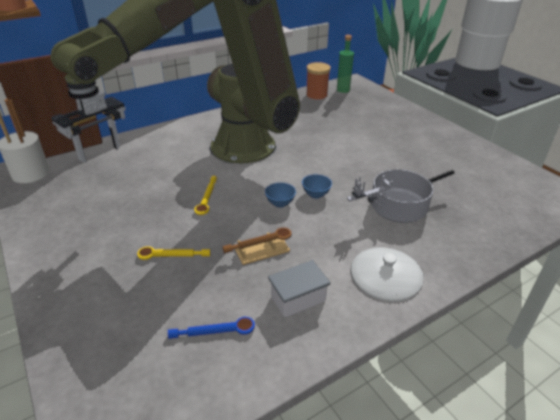

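The top view shows the spoon at (315,200) with its head left at (291,198), and the pan at (165,180) with its clamp to the right, ending in the fork near (215,184). The scene view agrees: spoon on its rest at (258,240), clamp at (368,190). The other spoon shapes are blue or yellow.

```bash
python3 - <<'E'
import numpy as np,cv2
from scipy.optimize import least_squares
for c in ['top','scene']:
    z=np.load(c+'0.npz');W=z['W'].reshape(-1,3);P=z['p'].reshape(-1,3).astype(int)
    near=lambda x,y,r:np.hypot(W[:,0]-x,W[:,1]-y)<r
    # rim
    m=near(.59,.25,.11)&(abs(W[:,2]-.083)<.006);q=W[m]
    r=least_squares(lambda s:np.hypot(q[:,0]-s[0],q[:,1]-s[1])-.089,[.59,.25],loss='soft_l1',f_scale=.003);print(c,'pan',r.x,m.sum(),np.abs(r.fun).mean())
    pc=r.x
    m=(np.hypot(W[:,0]-pc[0],W[:,1]-pc[1])<.24)&(W[:,2]>.092)&(W[:,2]<.18)&(W[:,1]<pc[1]);q=W[m]
    print('clamp n',m.sum())
    d=np.hypot(*(q[:,:2]-pc).T);a=np.arctan2(q[:,1]-pc[1],q[:,0]-pc[0])
    for lo in np.arange(.05,.23,.01):
        k=(d>=lo)&(d<lo+.01)
        if k.sum(): print(' d%.2f n%d ang+pi %.3f zmed %.3f zmax %.3f'%(lo,k.sum(),np.median(a[k])+np.pi,np.median(q[k,2]),q[k,2].max()))
    # handle of pan
    m=(np.hypot(W[:,0]-pc[0],W[:,1]-pc[1])<.25)&(np.hypot(W[:,0]-pc[0],W[:,1]-pc[1])>.1)&(W[:,2]>.04)&(W[:,1]>pc[1]);q=W[m]
    if m.sum():print('handle ang',np.median(np.arctan2(q[:,1]-pc[1],q[:,0]-pc[0])),m.sum())
    # spoon: wood reddish
    m=near(.53,-.21,.14)&(W[:,2]>.03)&(W[:,2]<.06)&(P[:,2]>P[:,0]*1.7);q=W[m]
    if m.sum()>10:
        ce=q.mean(0);u,s,v=np.linalg.svd(q-ce,full_matrices=False);ax=v[0]*np.sign(v[0][1]);t=(q-ce)@ax
        tl,th=np.percentile(t,[.5,99.5]);print('spoon',m.sum(),'c',ce,'ax',ax,'yaw',np.arctan2(ax[1],ax[0]),'tail',ce+tl*ax,'head',ce+th*ax,th-tl, 'zmed',np.median(q[:,2]),np.percentile(q[:,2],95))
E
```

```text
top pan [0.59018358 0.24414617] 224 0.0024726666702688466
clamp n 316
 d0.05 n1 ang+pi 1.573 zmed 0.100 zmax 0.100
 d0.06 n28 ang+pi 1.458 zmed 0.118 zmax 0.135
 d0.07 n36 ang+pi 1.493 zmed 0.111 zmax 0.136
 d0.08 n21 ang+pi 1.465 zmed 0.097 zmax 0.106
 d0.09 n19 ang+pi 1.475 zmed 0.098 zmax 0.105
 d0.10 n13 ang+pi 1.466 zmed 0.099 zmax 0.105
 d0.11 n15 ang+pi 1.471 zmed 0.099 zmax 0.104
 d0.12 n12 ang+pi 1.467 zmed 0.099 zmax 0.105
 d0.13 n15 ang+pi 1.469 zmed 0.101 zmax 0.105
 d0.14 n13 ang+pi 1.475 zmed 0.098 zmax 0.105
 d0.15 n19 ang+pi 1.477 zmed 0.118 zmax 0.151
 d0.16 n39 ang+pi 1.435 zmed 0.134 zmax 0.159
 d0.17 n47 ang+pi 1.455 zmed 0.116 zmax 0.156
 d0.18 n22 ang+pi 1.467 zmed 0.100 zmax 0.114
 d0.19 n14 ang+pi 1.474 zmed 0.100 zmax 0.106
 d0.20 n2 ang+pi 1.485 zmed 0.098 zmax 0.101
handle ang 1.4729593251523059 180
spoon 436 c [ 0.53394843 -0.22361954  0.04532834] ax [ 0.1546977   0.98790515 -0.01058502] yaw 1.4154660873719156 tail [ 0.51700593 -0.331815    0.04648762] head [ 0.54657792 -0.14296719  0.04446419] 0.19115986805652477 zmed 0.045221504102370025 0.05318045317379
[... 407 characters left out ...]
0 ang+pi 1.463 zmed 0.097 zmax 0.099
 d0.13 n13 ang+pi 1.487 zmed 0.096 zmax 0.099
 d0.14 n4 ang+pi 1.534 zmed 0.099 zmax 0.102
 d0.15 n47 ang+pi 1.529 zmed 0.120 zmax 0.150
 d0.16 n43 ang+pi 1.453 zmed 0.132 zmax 0.154
 d0.17 n99 ang+pi 1.482 zmed 0.115 zmax 0.152
 d0.18 n18 ang+pi 1.482 zmed 0.097 zmax 0.108
 d0.19 n14 ang+pi 1.476 zmed 0.097 zmax 0.102
 d0.20 n2 ang+pi 1.466 zmed 0.098 zmax 0.101
handle ang 1.4440131494890387 132
spoon 505 c [ 0.540471   -0.23459309  0.04229055] ax [ 0.15337982  0.98814105 -0.00720408] yaw 1.4168046337822262 tail [ 0.52442851 -0.33794592  0.04304405] head [ 0.55379582 -0.1487487   0.0416647 ] 0.1914678281390247 zmed 0.04264241684203258 0.04850249540328517
```

```bash
python3 - <<'E'
from h import *
from scipy.spatial.transform import Rotation as Ro
i=viewer.camera_info('wrist');o=ctrl.get_obs()
T=Ro.from_euler('xyz',o['eef_rot']).as_matrix()
C=-i['R'].T@i['t'];print(i['fx'],'cam in tool',T.T@(C-o['ee_pos']),'cam z in tool',T.T@i['R'][2],'cam x',T.T@i['R'][0])
E
```

```text
309.1911964004848 cam in tool [ 0.0007774  -0.06915354 -0.17906553] cam z in tool [-0.00098125  0.24319469  0.969977  ] cam x [9.99999517e-01 2.85392941e-04 9.40068019e-04]
```

carry_out(
  commands=[-1, 4, 4, 2, 0, 0, 0.12, -1, 8, 8, 5, 0, 0, 0.24, -1, 12, 11, 8, 0, 0, 0.36, -1, 15, 15, 10, 0, 0, 0.48, -1, 18, 18, 10, 0, 0, 0.6, -1, 21, 21, 10, 0, 0, 0.72, -1, 24, 25, 10, 0, 0, 0.84, -1, 27, 29, 10, 0, 0, 0.96, -1, 30, 33, 10, 0, 0, 1.08, -1, 33, 37, 10, 0, 0, 1.14, -1, 36, 41, 10, 0, 0, 1.14, -1, 38, 45, 10, 0, 0, 1.14],
)

```text
time_s: 1.6
ee_pos: [0.4686, -0.1678, 0.3045]
eef_rot: [3.141, -0.0, -0.156]
force: [0.8, -0.6, 0.6]
grip_width: 0.0936
```

carry_out(
  commands=[-1, 2, 4, 0, 0, 0, 0, -1, 4, 8, 0, 0, 0, 0.05, -1, 5, 12, 0, 0, 0, 0.05, -1, 7, 15.5, -1, 0, 0, 0.05, -1, 8, 19, -2, 0, 0, 0.05, -1, 9, 22.5, -3, 0, 0, 0.05, -1, 10.6, 26, -4, 0, 0, 0.05, -1, 10.6, 27, -4, 0, 0, 0.05, -1, 10.6, 27, -4, 0, 0, 0.05, -1, 10.6, 27, -4, 0, 0, 0.05],
)

```text
time_s: 2.43
ee_pos: [0.5745, 0.102, 0.2646]
eef_rot: [3.141, -0.001, -0.105]
force: [0.2, -0.3, 0.1]
grip_width: 0.0943
```

```bash
cat > clamp.py <<'E'
from h import *
import sys
n=sys.argv[1]
print(ctrl.get_obs()['ee_pos'],ctrl.get_obs()['force'])
p,d,W=cloud('wrist');cv2.imwrite(f'pics/w{n}.png',p);i=viewer.camera_info('wrist');np.savez(f'w{n}.npz',p=p,d=d,W=W,R=i['R'],t=i['t'])
Q=W.reshape(-1,3)[d.ravel()>0]
from scipy.optimize import least_squares
m=(abs(Q[:,2]-.083)<.006)&(np.hypot(Q[:,0]-.591,Q[:,1]-.242)<.11)&(np.hypot(Q[:,0]-.591,Q[:,1]-.242)>.07);q=Q[m]
r=least_squares(lambda s:np.hypot(q[:,0]-s[0],q[:,1]-s[1])-s[2],[.59,.24,.089],loss='soft_l1',f_scale=.002);print('pan',r.x,m.sum())
m=(np.hypot(Q[:,0]-.591,Q[:,1]-.242)<.22)&(np.hypot(Q[:,0]-.591,Q[:,1]-.242)>.105)&(abs(Q[:,2]-.098)<.006)&(Q[:,1]<.2);q=Q[m]
ce=q.mean(0);v=np.linalg.svd(q-ce,full_matrices=False)[2][0];v*=np.sign(v[1]);print('arm',ce,v,np.arctan2(v[1],v[0]),m.sum())
a=np.array([np.cos(1.47),np.sin(1.47)]);b=np.array([-a[1],a[0]])
L=(Q[:,:2]-[.591,.242])@a;S=(Q[:,:2]-[.591,.242])@b
for nm,lo,hi,z in [('fork>.14',-.21,-.12,.14),('fork .11-.14',-.21,-.12,.11),('saddle',-.09,-.05,.112)]:
    k=(L>lo)&(L<hi)&(Q[:,2]>z)&(Q[:,2]<.165)&(abs(S)<.05)
    if k.sum():print(nm,k.sum(),'along',np.percentile(L[k],[2,25,50,75,98]).round(4),'side',np.percentile(S[k],[2,25,50,75,98]).round(4),'z',np.percentile(Q[k,2],[2,50,98]).round(4))
E
python3 clamp.py 1
```

```text
[0.57446798 0.10197689 0.26463937] [ 0.15230134 -0.27295299  0.1476302 ]
pan [0.59007066 0.24151119 0.0874602 ] 1543
arm [0.5755576  0.1003214  0.09798564] [ 0.0930919   0.9956565  -0.00142464] 1.4775693485132135 701
fork>.14 259 along [-0.1737 -0.1712 -0.1664 -0.1604 -0.1581] side [-0.013  -0.0083  0.0077  0.0126  0.02  ] z [0.1402 0.1445 0.1533]
fork .11-.14 622 along [-0.1735 -0.1711 -0.1628 -0.1585 -0.1579] side [-0.0125 -0.007   0.0057  0.013   0.0211] z [0.1105 0.1379 0.1528]
saddle 390 along [-0.072  -0.0699 -0.0671 -0.065  -0.063 ] side [-0.0174 -0.009   0.0012  0.0105  0.019 ] z [0.1155 0.1171 0.1296]
```

View pics/w1.png

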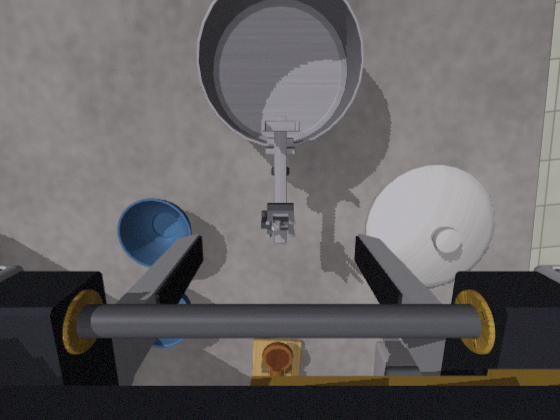

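The fork is at about (279,215) and the saddle at (281,127). Depth puts the fork's centre near pan x −166 mm and the saddle at −67.5 mm, which matches the text. Next, the spoon.

carry_out(
  commands=[-1, 0, -4, 0, 0, 0, 0, -1, -1, -8, 0, 0, 0, -0.05, -1, -1.5, -12, 0, 0, 0, -0.05, -1, -2, -16, 0, 0, 0, -0.05, -1, -2.5, -20, 0, 0, 0, -0.05, -1, -3, -24, -1, 0, 0, -0.05, -1, -3.5, -28, -2, 0, 0, -0.05, -1, -4, -32, -3, 0, 0, -0.05, -1, -4, -36, -4, 0, 0, -0.05, -1, -4, -36, -4, 0, 0, -0.05, -1, -4, -36, -4, 0, 0, -0.05],
)

```text
time_s: 3.4
ee_pos: [0.533, -0.2617, 0.2249]
eef_rot: [3.141, -0.001, -0.161]
force: [-0.9, 0.1, -0.2]
grip_width: 0.0939
```

```bash
python3 - <<'E'
from h import *
o=ctrl.get_obs();print(o['ee_pos'],o['eef_rot'])
p,d,W=cloud('wrist');cv2.imwrite('pics/w2.png',p);np.savez('w2.npz',p=p,d=d,W=W)
Q=W.reshape(-1,3);P=p.reshape(-1,3).astype(int)
m=(np.hypot(Q[:,0]-.537,Q[:,1]+.235)<.13)&(Q[:,2]>.025)&(Q[:,2]<.06)&(P[:,2]>P[:,0]*1.7)&(d.ravel()>0);q=Q[m]
c0=np.array([.537,-.235]);a=np.array([.154,.988])
for _ in range(3):
    b=np.array([-a[1],a[0]]);L=(q[:,:2]-c0)@a;S=(q[:,:2]-c0)@b
    bins=np.arange(-.12,.12,.006);rows=[]
    for lo in bins:
        k=(L>=lo)&(L<lo+.006)
        if k.sum()>3: rows.append((lo+.003,np.percentile(S[k],3),np.percentile(S[k],97),np.percentile(q[k,2],95),k.sum()))
    R=np.array(rows);g=abs(R[:,0]-np.median(R[:,0]))<.06
    f=np.polyfit(R[g,0],(R[g,1]+R[g,2])/2,1);c0=c0+b*f[1];a=a+b*f[0];a/=np.linalg.norm(a)
print('c0',c0,'a',a,np.arctan2(a[1],a[0]));print(R.round(4))
E
```

```text
[ 0.53295962 -0.26168902  0.22491255] [ 3.14135986e+00 -7.78333818e-04 -1.60900547e-01]
c0 [ 0.53290929 -0.23436237] a [0.15937979 0.98721734] 1.410733948538544
[[-1.05e-01 -5.30e-03  7.40e-03  4.84e-02  1.00e+01]
 [-9.90e-02 -9.30e-03  9.30e-03  4.92e-02  7.10e+01]
 [-9.30e-02 -9.30e-03  9.20e-03  4.92e-02  7.60e+01]
 [-8.70e-02 -9.30e-03  9.20e-03  4.91e-02  7.20e+01]
 [-8.10e-02 -9.30e-03  9.10e-03  4.86e-02  9.40e+01]
 [-7.50e-02 -5.30e-03  5.50e-03  4.45e-02  4.30e+01]
 [-6.90e-02 -4.40e-03  5.50e-03  4.46e-02  4.20e+01]
 [-6.30e-02 -4.40e-03  5.40e-03  4.48e-02  3.80e+01]
 [-5.70e-02 -2.17e-02  2.27e-02  4.91e-02  1.08e+02]
 [-5.10e-02 -2.32e-02  2.26e-02  4.87e-02  2.10e+02]
 [-4.50e-02 -1.04e-02  1.01e-02  4.93e-02  8.30e+01]
 [-3.90e-02 -1.04e-02  1.00e-02  4.91e-02  9.00e+01]
 [-3.30e-02 -1.04e-02  9.90e-03  4.94e-02  8.90e+01]
 [-2.70e-02 -1.04e-02  9.90e-03  4.90e-02  9.00e+01]
 [-2.10e-02 -1.04e-02  9.80e-03  4.91e-02  9.10e+01]
 [-1.50e-02 -1.03e-02  9.70e-03  4.91e-02  9.20e+01]
 [-9.00e-03 -1.03e-02  9.70e-03  4.94e-02  9.70e+01]
 [-3.00e-03 -1.03e-02  1.09e-02  4.91e
[... 163 characters left out ...]
 1.08e+02]
 [ 2.10e-02 -1.02e-02  1.06e-02  4.93e-02  9.50e+01]
 [ 2.70e-02 -1.02e-02  1.06e-02  4.94e-02  1.02e+02]
 [ 3.30e-02 -2.31e-02  2.13e-02  4.89e-02  2.03e+02]
 [ 3.90e-02 -2.20e-02  2.25e-02  4.88e-02  1.64e+02]
 [ 4.50e-02 -1.01e-02  1.03e-02  4.92e-02  1.14e+02]
 [ 5.10e-02 -1.12e-02  1.14e-02  4.93e-02  1.06e+02]
 [ 5.70e-02 -1.68e-02  1.80e-02  4.42e-02  1.95e+02]
 [ 6.30e-02 -2.01e-02  2.11e-02  4.46e-02  2.36e+02]
 [ 6.90e-02 -2.12e-02  2.22e-02  4.46e-02  2.08e+02]
 [ 7.50e-02 -2.11e-02  2.21e-02  4.43e-02  2.49e+02]
 [ 8.10e-02 -1.90e-02  2.08e-02  4.44e-02  2.30e+02]
 [ 8.70e-02 -1.55e-02  1.65e-02  4.45e-02  1.78e+02]
 [ 9.30e-02 -1.11e-02  1.14e-02  4.36e-02  8.50e+01]]
```

View pics/w2.png

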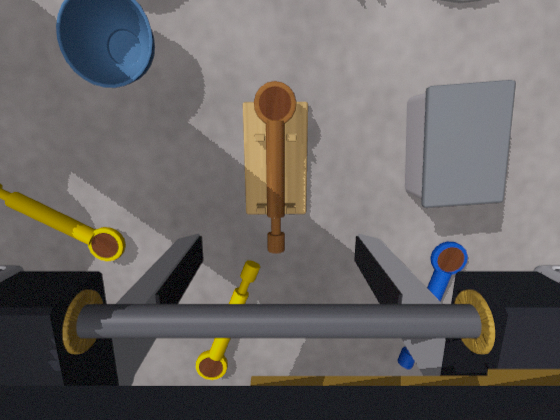

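The spoon lies along column 275, from the head (275,102) to the tail (276,245), with the neck at about row 222. The cross-bars are at rows 137 and 207, and the stretch between them is free. I grasp about 42 mm on the head side of the neck.

carry_out(
  commands=[-1, -0.4, 0, -4, 0, 0, 0, -1, -0.45, 0, -8, 0, 0, 0, -1, -0.45, 0, -12, 0, 0, 0, -1, -0.45, 0, -16, 0, 0, 0, -1, -0.45, 0, -19, 0, 0, 0, -1, -0.45, 0, -20.5, 0, 0, 0, -1, -0.45, 0, -20.5, 0, 0, 0, 1, -0.45, 0, -20.5, 0, 0, 0, 1, -0.45, 0, -20.5, 0, 0, 0, 1, -0.45, 0, -20.5, 0, 0, 0, 1, -0.45, 0, -20.5, 0, 0, 0, 1, -0.45, 0, -20.5, 0, 0, 0],
  force=60,
)

```text
time_s: 4.45
ee_pos: [0.5295, -0.2604, 0.0216]
eef_rot: [3.141, -0.003, -0.159]
force: [0.1, -0.0, 0.0]
grip_width: 0.0642
```

carry_out(
  commands=[1, 0, 0, 0, 0, 0, 0, 1, 0, 0, 0, 0, 0, 0, 1, 0, 0, 0, 0, 0, 0],
)

```text
time_s: 4.7
ee_pos: [0.5296, -0.2604, 0.0218]
eef_rot: [3.141, -0.003, -0.159]
force: [-0.7, 0.6, -0.1]
grip_width: 0.0445
```

carry_out(
  commands=[1, 0, 0, 0, 0, 0, 0, 1, 0, 0, 0, 0, 0, 0, 1, 0, 0, 0, 0, 0, 0, 1, 0, 0, 0, 0, 0, 0, 1, 0, 0, 0, 0, 0, 0],
)

```text
time_s: 5.12
ee_pos: [0.5296, -0.2604, 0.0218]
eef_rot: [3.141, -0.003, -0.159]
force: [-0.3, -0.0, 0.8]
grip_width: 0.0206
```

carry_out(
  commands=[1, 0, 0, 1, 0, 0, 0, 1, 0, 0, 3, 0, 0, 0, 1, 0, 0, 6, 0, 0, 0, 1, 0, 0, 9, 0, 0, 0, 1, 0, 0, 12, 0, 0, 0, 1, 0, 0, 15, 0, 0, 0, 1, 0, 0, 18, 0, 0, 0, 1, 0, 0, 20, 0, 0, 0, 1, 0, 0, 20, 0, 0, 0, 1, 0, 0, 20, 0, 0, 0],
)

```text
time_s: 5.95
ee_pos: [0.5296, -0.2605, 0.2227]
eef_rot: [3.14, -0.005, -0.159]
force: [-0.2, -0.2, -1.3]
grip_width: 0.0204
```

```bash
cat > held.py <<'E'
from h import *
import sys
o=ctrl.get_obs();print(o['time_s'],o['ee_pos'],o['eef_rot'],o['force'].round(2),o['grip_width'])
from scipy.spatial.transform import Rotation as Ro
T=Ro.from_euler('xyz',o['eef_rot']).as_matrix()
p,d,W=cloud('wrist');cv2.imwrite(f'pics/{sys.argv[1]}.png',p)
X=(W-o['ee_pos'])@T;P=p.astype(int)
m=(d>0)&(P[...,2]>P[...,0]*1.7)&(abs(X[...,0])<.035)&(abs(X[...,1])<.16)&(X[...,2]<.03)&(X[...,2]>-.06)
q=X[m]  # tool coords; along = -y
for lo in np.arange(-.08,.14,.008):
    k=(-q[:,1]>=lo)&(-q[:,1]<lo+.008)
    if k.sum()>4:print('%.3f n%d x %.4f..%.4f ztop %.4f'%(lo+.004,k.sum(),*np.percentile(q[k,0],[3,97]),np.percentile(q[k,2],5)))
print('ends',np.percentile(-q[:,1],[.3,99.7]))
E
python3 held.py w3
```

```text
5.95 [ 0.52963103 -0.26045591  0.22268742] [ 3.1399083  -0.00504419 -0.15886298] [-0.15 -0.17 -1.34] 0.02044204595822035
-0.076 n25 x -0.0107..0.0095 ztop -0.0238
-0.068 n344 x -0.0106..0.0088 ztop -0.0275
-0.060 n405 x -0.0105..0.0086 ztop -0.0275
-0.052 n477 x -0.0098..0.0086 ztop -0.0263
-0.028 n40 x -0.0114..0.0095 ztop -0.0238
-0.020 n453 x -0.0106..0.0087 ztop -0.0272
-0.012 n497 x -0.0104..0.0092 ztop -0.0273
-0.004 n505 x -0.0108..0.0090 ztop -0.0275
0.004 n539 x -0.0108..0.0090 ztop -0.0273
0.012 n552 x -0.0107..0.0089 ztop -0.0272
0.020 n567 x -0.0106..0.0088 ztop -0.0273
0.028 n593 x -0.0104..0.0093 ztop -0.0272
0.036 n623 x -0.0109..0.0091 ztop -0.0272
0.044 n643 x -0.0108..0.0090 ztop -0.0271
0.052 n672 x -0.0106..0.0095 ztop -0.0272
0.060 n703 x -0.0110..0.0093 ztop -0.0272
0.068 n726 x -0.0109..0.0092 ztop -0.0270
0.076 n811 x -0.0124..0.0109 ztop -0.0270
0.084 n1282 x -0.0188..0.0167 ztop -0.0222
0.092 n1656 x -0.0219..0.0198 ztop -0.0222
0.100 n1768 x -0.0226..0.0205 ztop -0.0221
0.108 n1653 x -0.0205..0.0185 ztop -0.0221
0.116 n1117 x -0.0160..0.0140 ztop -0.0219
0.124 n57 x -0.0066..0.0049 ztop -0.0207
ends [-0.07085666  0.12005361]
```

The spoon is held level, its axis 16 mm above the TCP and the neck 42 mm behind it. Now I go over the clamp.

carry_out(
  commands=[1, 0.4, 3, 0, 0, 0, 0, 1, 0.9, 7, 0, 0, 0, 0, 1, 1.4, 11, 0, 0, 0, 0.02, 1, 1.9, 15, 0, 0, 0, 0.04, 1, 2.4, 19, 0, 0, 0, 0.066, 1, 2.9, 23, 0, 0, 0, 0.066, 1, 3.5, 27, 0, 0, 0, 0.066, 1, 4, 31, 0, 0, 0, 0.066, 1, 4.5, 35, -2, 0, 0, 0.066, 1, 4.86, 37.9, -4, 0, 0, 0.066, 1, 4.86, 37.9, -4.8, 0, 0, 0.066, 1, 4.86, 37.9, -4.8, 0, 0, 0.066],
)

```text
time_s: 7.0
ee_pos: [0.5761, 0.1198, 0.1692]
eef_rot: [3.139, 0.004, -0.09]
force: [-1.0, 0.3, -1.4]
grip_width: 0.0209
```

```bash
python3 held.py w4|sed -n '1p;$p'; python3 -c "
import numpy as np,cv2
p=cv2.imread('pics/w4.png');cv2.imwrite('pics/w4c.png',cv2.resize(p[60:300,180:380],None,fx=2.4,fy=2.4))
from h import *;p,_=viewer.camera('scene');cv2.imwrite('pics/s4c.png',cv2.resize(p[140:240,310:470],None,fx=4,fy=4,interpolation=2))"
```

```text
7.0 [0.57611674 0.11983998 0.16920751] [ 3.13916022  0.00369051 -0.09029995] [-0.95  0.26 -1.43] 0.02090868137241905
ends [-0.07083793  0.12010715]
```

View pics/w4c.png

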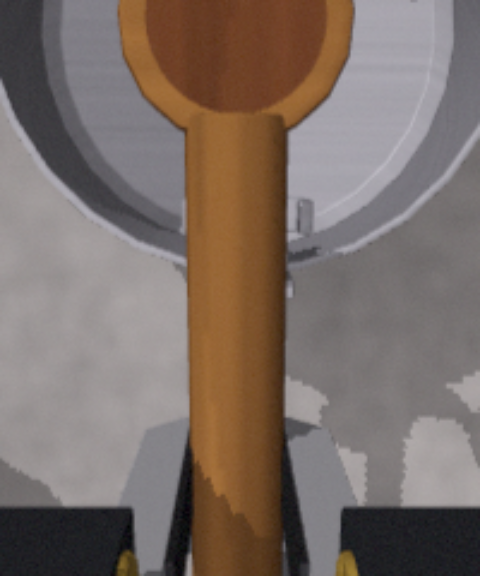

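View pics/s4c.png

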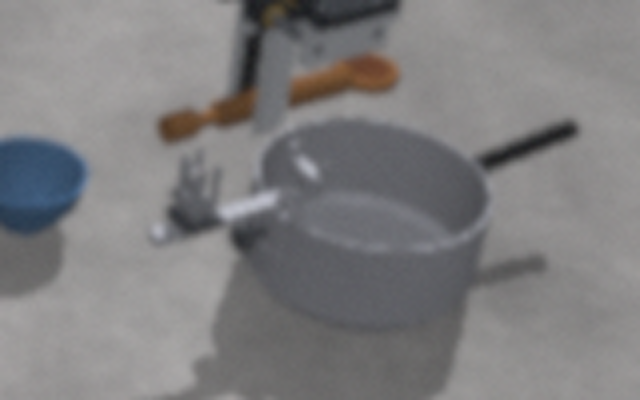

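The wrist crop shows the handle over the arm with only the right-hand saddle ear showing at (305,215), so the spoon is about 2 mm too far towards −x, as the TCP reading says. I correct this and lower slowly.

carry_out(
  commands=[1, 0.2, -0.1, 0, 0, 0, 0, 1, 0.22, -0.12, -0.5, 0, 0, 0, 1, 0.22, -0.12, -1, 0, 0, 0, 1, 0.22, -0.12, -1.5, 0, 0, 0, 1, 0.22, -0.12, -1.8, 0, 0, 0, 1, 0.22, -0.12, -1.8, 0, 0, 0],
)

```text
time_s: 7.6
ee_pos: [0.5794, 0.1166, 0.1537]
eef_rot: [3.14, 0.0, -0.093]
force: [0.1, -0.2, -0.9]
grip_width: 0.0205
```

carry_out(
  commands=[1, -0.1, 0.2, 0, 0, 0, 0, 1, -0.1, 0.2, 0, 0, 0, 0, 1, -0.1, 0.2, 0, 0, 0, 0],
)

```text
time_s: 7.85
ee_pos: [0.5784, 0.1188, 0.1539]
eef_rot: [3.14, -0.0, -0.093]
force: [0.1, -1.0, -1.2]
grip_width: 0.0205
```

carry_out(
  commands=[1, 0, 0, -0.3, 0, 0, 0, 1, 0, 0, -0.6, 0, 0, 0, 1, 0, 0, -0.9, 0, 0, 0, 1, 0, 0, -1.2, 0, 0, 0, 1, 0, 0, -1.2, 0, 0, 0],
)

```text
time_s: 8.27
ee_pos: [0.5781, 0.1187, 0.141]
eef_rot: [3.14, 0.001, -0.093]
force: [0.3, -0.5, -1.3]
grip_width: 0.0208
```

carry_out(
  commands=[1, 0, 0, -0.15, 0, 0, 0, 1, 0, 0, -0.3, 0, 0, 0, 1, 0, 0, -0.4, 0, 0, 0, 1, 0, 0, -0.4, 0, 0, 0],
)

```text
time_s: 8.6
ee_pos: [0.578, 0.1187, 0.1368]
eef_rot: [3.14, 0.001, -0.093]
force: [-0.6, -0.3, -0.8]
grip_width: 0.0207
```

carry_out(
  commands=[1, 0, 0, -0.15, 0, 0, 0, 1, 0, 0, -0.3, 0, 0, 0, 1, 0, 0, -0.4, 0, 0, 0, 1, 0, 0, -0.4, 0, 0, 0],
)

```text
time_s: 8.93
ee_pos: [0.5779, 0.1187, 0.1325]
eef_rot: [3.14, 0.002, -0.093]
force: [-0.9, 1.7, -0.7]
grip_width: 0.0209
```

Axis at +21 mm with no resistance, below where the handle would stop, so the neck is in the slot. Now down to the roller.

carry_out(
  commands=[1, 0, 0, -0.15, 0, 0, 0, 1, 0, 0, -0.3, 0, 0, 0, 1, 0, 0, -0.4, 0, 0, 0, 1, 0, 0, -0.4, 0, 0, 0],
)

```text
time_s: 9.27
ee_pos: [0.5785, 0.1187, 0.129]
eef_rot: [3.14, -0.0, -0.093]
force: [4.5, 0.6, 3.3]
grip_width: 0.0206
```

carry_out(
  commands=[1, 0, 0, -0.1, 0, 0, 0, 1, 0, 0, -0.2, 0, 0, 0, 1, 0, 0, -0.3, 0, 0, 0],
)

```text
time_s: 9.52
ee_pos: [0.5793, 0.1188, 0.1268]
eef_rot: [3.14, -0.003, -0.093]
force: [3.8, 0.5, 6.8]
grip_width: 0.0207
```

The roller is met at about +17 mm, pushing up and towards +x as expected. I press on.

carry_out(
  commands=[1, 0, 0, -0.15, 0, 0, 0, 1, 0, 0, -0.3, 0, 0, 0, 1, 0, 0, -0.4, 0, 0, 0, 1, 0, 0, -0.4, 0, 0, 0],
)

```text
time_s: 9.85
ee_pos: [0.5794, 0.1188, 0.1228]
eef_rot: [3.14, -0.003, -0.093]
force: [3.7, 1.1, 1.1]
grip_width: 0.0205
```

carry_out(
  commands=[1, 0, 0, -0.15, 0, 0, 0, 1, 0, 0, -0.3, 0, 0, 0, 1, 0, 0, -0.4, 0, 0, 0, 1, 0, 0, -0.4, 0, 0, 0],
)

```text
time_s: 10.18
ee_pos: [0.5791, 0.1188, 0.118]
eef_rot: [3.14, -0.002, -0.093]
force: [4.2, -0.0, -1.9]
grip_width: 0.021
```

Past the peak; it is now being drawn in. Going on to the seat (TCP about 0.112).

carry_out(
  commands=[1, 0, 0, -0.15, 0, 0, 0, 1, 0, 0, -0.3, 0, 0, 0, 1, 0, 0, -0.4, 0, 0, 0, 1, 0, 0, -0.4, 0, 0, 0],
)

```text
time_s: 10.52
ee_pos: [0.5789, 0.1188, 0.1137]
eef_rot: [3.14, -0.001, -0.093]
force: [1.1, -0.5, -2.5]
grip_width: 0.0208
```

carry_out(
  commands=[1, 0, 0, -0.1, 0, 0, 0, 1, 0, 0, -0.2, 0, 0, 0, 1, 0, 0, -0.2, 0, 0, 0, 1, 0, 0, -0.2, 0, 0, 0],
)

```text
time_s: 10.85
ee_pos: [0.5788, 0.1186, 0.112]
eef_rot: [3.14, -0.001, -0.093]
force: [-1.5, -2.3, 3.7]
grip_width: 0.0205
```

```bash
python3 held.py w5
```

```text
10.85 [0.57882639 0.11863542 0.11200442] [ 3.14003189e+00 -1.15907708e-03 -9.31669513e-02] [-1.52 -2.35  3.69] 0.020544537516122004
-0.076 n19 x -0.0109..0.0093 ztop -0.0233
-0.068 n311 x -0.0101..0.0092 ztop -0.0283
-0.060 n351 x -0.0098..0.0067 ztop -0.0283
-0.052 n357 x -0.0087..0.0058 ztop -0.0276
-0.028 n25 x -0.0114..0.0101 ztop -0.0236
-0.020 n449 x -0.0107..0.0093 ztop -0.0277
-0.012 n508 x -0.0105..0.0091 ztop -0.0278
-0.004 n515 x -0.0110..0.0089 ztop -0.0278
0.004 n543 x -0.0108..0.0089 ztop -0.0276
0.012 n554 x -0.0107..0.0088 ztop -0.0274
0.020 n576 x -0.0106..0.0087 ztop -0.0274
0.028 n583 x -0.0111..0.0086 ztop -0.0274
0.036 n617 x -0.0109..0.0085 ztop -0.0273
0.044 n631 x -0.0107..0.0084 ztop -0.0271
0.052 n648 x -0.0112..0.0083 ztop -0.0272
0.060 n684 x -0.0111..0.0081 ztop -0.0271
0.068 n697 x -0.0109..0.0080 ztop -0.0270
0.076 n764 x -0.0127..0.0094 ztop -0.0268
0.084 n1312 x -0.0195..0.0164 ztop -0.0218
0.092 n1656 x -0.0226..0.0193 ztop -0.0219
0.100 n1744 x -0.0232..0.0200 ztop -0.0219
0.108 n1634 x -0.0211..0.0178 ztop -0.0217
0.116 n1073 x -0.0162..0.0132 ztop -0.0214
0.124 n36 x -0.0064..0.0032 ztop -0.0204
ends [-0.07022473  0.11981565]
```

Seated to within about 1 mm, and level. A last small press, then I open and rise.

carry_out(
  commands=[1, 0, 0, -0.1, 0, 0, 0, 1, 0, 0, -0.2, 0, 0, 0, 1, 0, 0, -0.2, 0, 0, 0],
)

```text
time_s: 11.15
ee_pos: [0.5789, 0.1185, 0.1111]
eef_rot: [3.14, -0.002, -0.093]
force: [-5.3, -3.5, 12.4]
grip_width: 0.0201
```

carry_out(
  commands=[-0.2, 0, 0, 0, 0, 0, 0, -0.2, 0, 0, 0, 0, 0, 0, -0.2, 0, 0, 0, 0, 0, 0, -0.2, 0, 0, 0, 0, 0, 0, -0.2, 0, 0, 0, 0, 0, 0, -0.2, 0, 0, 0, 0, 0, 0, -0.2, 0, 0, 0, 0, 0, 0],
)

```text
time_s: 11.73
ee_pos: [0.5789, 0.1186, 0.111]
eef_rot: [3.14, -0.002, -0.093]
force: [-0.5, 0.5, -0.4]
grip_width: 0.0565
```

carry_out(
  commands=[-0.2, 0, 0, 2, 0, 0, 0, -0.2, 0, 0, 4, 0, 0, 0, -0.2, 0, 0, 7, 0, 0, 0, -0.2, 0, 0, 10, 0, 0, 0, -0.2, 0, 0, 13, 0, 0, 0, -0.2, 0, -1, 15, 0, 0, 0, -0.2, 0, -2, 15, 0, 0, 0, -0.2, 0, -2, 15, 0, 0, 0],
)

```text
time_s: 12.4
ee_pos: [0.5791, 0.0973, 0.2616]
eef_rot: [3.14, -0.003, -0.094]
force: [0.8, -0.5, -1.2]
grip_width: 0.0564
```

```bash
python3 - <<'E'
from h import *
p,d,W=cloud('wrist');cv2.imwrite('pics/w6.png',cv2.resize(p[20:270,170:390],None,fx=2.4,fy=2.4))
P=p.astype(int);f=np.array([.5734,.077]);a=np.array([.0931,.9957]);b=np.array([-a[1],a[0]])
m=(d>0)&(P[...,2]>P[...,0]*1.7)&(W[...,2]>.09)&(W[...,2]<.17);q=W[m];L=(q[:,:2]-f)@a;S=(q[:,:2]-f)@b
k=abs(S)<.035;q,L,S=q[k],L[k],S[k]
for lo in np.arange(-.048,.18,.006):
    k=(L>=lo)&(L<lo+.006)
    if k.sum()>4:print('%.3f n%d S %.4f..%.4f ztop %.4f'%(lo+.003,k.sum(),*np.percentile(S[k],[3,97]),np.percentile(q[k,2],95)))
k=(d>0)&(W[...,2]>.1)&(W[...,2]<.175)&(P[...,2]<=P[...,0]*1.5);q=W[k];L=(q[:,:2]-f)@a;S=(q[:,:2]-f)@b
k=(abs(L)<.025)&(abs(S)<.045);print('fork/jaw pts L',np.percentile(L[k],[2,50,98]),'S',np.percentile(S[k],[2,50,98]),q[k,2].max())
p,_=viewer.camera('scene');cv2.imwrite('pics/s6.png',cv2.resize(p[140:240,310:470],None,fx=4,fy=4,interpolation=2))
E
```

```text
-0.033 n82 S -0.0103..0.0088 ztop 0.1389
-0.027 n104 S -0.0103..0.0087 ztop 0.1391
-0.021 n100 S -0.0103..0.0087 ztop 0.1391
-0.015 n124 S -0.0092..0.0086 ztop 0.1388
-0.009 n53 S -0.0061..0.0044 ztop 0.1343
-0.003 n41 S -0.0061..0.0001 ztop 0.1349
0.003 n48 S -0.0061..0.0039 ztop 0.1345
0.009 n70 S -0.0101..0.0083 ztop 0.1387
0.015 n121 S -0.0112..0.0094 ztop 0.1394
0.021 n120 S -0.0101..0.0093 ztop 0.1389
0.027 n116 S -0.0101..0.0092 ztop 0.1392
0.033 n117 S -0.0101..0.0091 ztop 0.1394
0.039 n120 S -0.0100..0.0091 ztop 0.1391
0.045 n120 S -0.0100..0.0090 ztop 0.1392
0.051 n122 S -0.0100..0.0089 ztop 0.1393
0.057 n127 S -0.0100..0.0100 ztop 0.1389
0.063 n129 S -0.0099..0.0098 ztop 0.1394
0.069 n139 S -0.0099..0.0098 ztop 0.1392
0.075 n127 S -0.0099..0.0097 ztop 0.1393
0.081 n128 S -0.0099..0.0096 ztop 0.1390
0.087 n146 S -0.0098..0.0095 ztop 0.1392
0.093 n125 S -0.0098..0.0094 ztop 0.1395
0.099 n149 S -0.0098..0.0094 ztop 0.1393
0.105 n147 S -0.0098..0.0103 ztop 0.1393
0.111 n139 S -0.0098..0.0103 ztop 0.1394
0.117 n156 S -0.0097..0.0101 ztop 0.1391
0.123 n222 S -0.0148..0.0165 ztop 0.1386
0.129 n286 S -0.0190..0.0192 ztop 0.1345
0.135 n337 S -0.0208..0.0218 ztop 0.1345
0.141 n348 S -0.0213..0.0218 ztop 0.1345
0.147 n334 S -0.0198..0.0208 ztop 0.1345
0.153 n285 S -0.0174..0.0179 ztop 0.1344
0.159 n191 S -0.0136..0.0135 ztop 0.1338
0.165 n10 S -0.0048..0.0048 ztop 0.1324
fork/jaw pts L [-0.01080757  0.00293802  0.01437582] S [-0.01377554  0.0083955   0.02030936] 0.15413795171170888
```

View pics/w6.png

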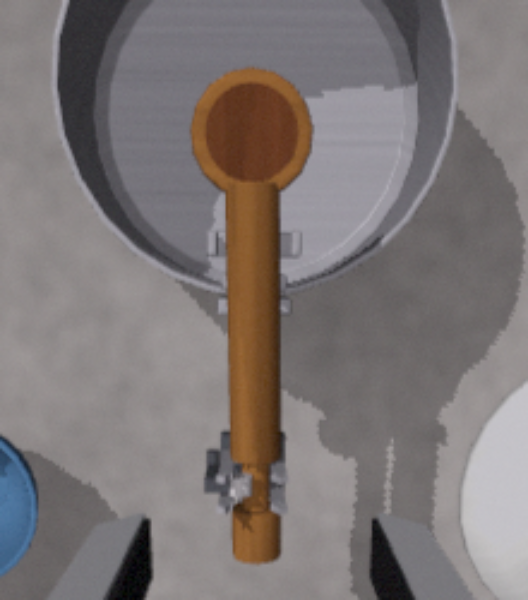

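View pics/s6.png

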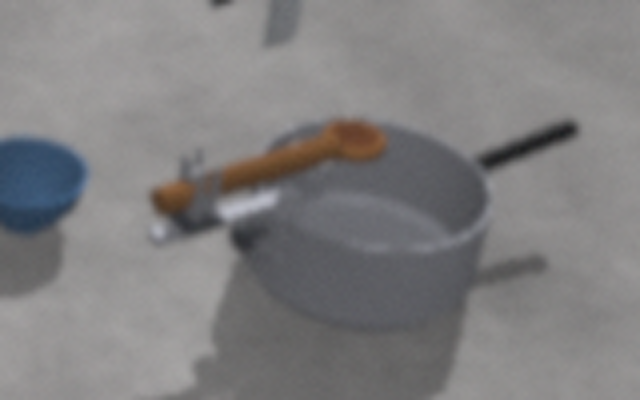

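In the wrist crop the head is over the pan at (250,130), the handle is between the saddle ears at row 243, and the neck is in the fork at row 480 with the roller over it. The spoon's top is level at 0.139 m, so its axis is at 0.128 m, the seated height. The scene view agrees.

```bash
python3 -c "
from h import *
print(ticket.hand_in())"
```

```text
the job is handed in; nothing more can be done
None
```

The spoon is fastened in the clamp and the job is handed in, at about 12.5 s on the robot's clock. The hand-in gave no verdict.

**What I did:** I gripped the olive-wood spoon by its handle between the bars of the rest, lifted it to about 0.24 m and lowered it level over the clamp. From the wrist images I had placed the fork about 6 mm from mid-range, away from the pan. The neck dropped in there on the first try. It met the roller about 17 mm above the seat and passed it at about 7 N. I finished with a 12 N press, let go and rose clear.

**Last checks:**
- **Height and level:** the axis is at 0.128 m, the seated height, and level along the whole handle.
- **Position:** the neck is within about 2 mm along and 1 mm across of the fork I measured, so about 8 mm along from fork_mid. The spoon is in line with the clamp's arm, and its head is over the pan.
- **Jaw:** the roller is back over the neck, and the jaw's outline spreads as wide as before insertion. I judged it shut from these; I had no direct reading of its angle.
- **Robot:** the gripper is clear of everything, with the wrist force at noise level.
- **Other things:** I did not re-measure the bowls, steamer lid and tub. No move came near them, and no unexpected contact force showed.

**Disagreements:** the overhead and scene cameras differed by up to about 1 cm on the spoon's position, so I used the wrist camera's closer measurement.

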